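# Put a drained faceting lap away on edge in the lap rack

## Robot

A 6-joint arm with a two-finger parallel gripper is mounted at the origin on a cart in front of the work surface, level with it; the furniture and walls round the work are solid. World frame = base frame: x ahead of the robot, y to its left, z up, the work surface at z = 0. Lengths are in mm, angles in rad, forces in N, time in s.
With the tool pointing down it reaches from about 400 to 925 mm from the base axis. Payload 12.5 kg.
Tool frame: the origin (TCP) lies between the finger pads; the fingertips stand 14 mm ahead of it and the grasp point (between the pads) lies 5 mm behind it; x points along the fingers, y is the direction in which the jaws open and shut, and the axes are right-handed (so a half turn about x gives the same grasp; the last joint's range is limited). The gripper opens to 95 mm and grips with 3 to 60 N. Pads are 20 mm wide; open, the fingers measure 119 mm over their backs; the gripper's body (75 mm by 180 mm) begins 59 mm behind the grasp point.
Start: joints at [-1.452, 0.491, 1.559, -0, 1.092, -0.106], TCP at [139.341, -609.286, 228.661] pointing down, gripper open.
Joint ranges: [-3.1, 3.1], [-0.84, 2.19], [0.05, 2.79], [-1.13, 4.28], [0.06, 2.93], [-2.69, 2.69]. Speed limits (rad/s): [2.22, 2.22, 2.79, 3.14, 3.14, 3.14].

## Interface

Orientations are given as [roll, pitch, yaw] about the fixed x, y, z axes, in that order (R = Rz(yaw) Ry(pitch) Rx(roll)).
In Python, from cell import env, cams gives the robot as it stands.
- The arm moves only by the tool carry_out, never from a script. Its arguments are lists of equal length, an entry for each row: "grip": the closure, from -1 (fully open) to 1 (shut); "linear": the shift along the tool's x, y, z scaled (see below), a list of three; "turn": the turn about the tool's x scaled (see below). In form: {"grip": [grip, ...], "linear": [[tx, ty, tz], ...], "turn": [turn, ...]}. A call has 1 to 5 rows; each row shifts and turns the commanded pose from where the row before left it, along the tool's axes as they then stand; what a row does not reach is not made up. The controller multiplies each number of a shift by 0.5 m and each number of a turn by 180 degrees. A row lasts 1/10 s, in which the tool goes at most 50 mm and 8.59 degrees, less where a joint would pass 70% of its speed; a pose out of reach is approached as far as the arm can. A call with a number of a shift or a turn outside -1 to 1 is refused whole. A call with a gripper value outside its range is refused whole. The fingers move at their own pace and stop on an object; the grip force is fixed at half the most. Time passes only in rows, so rows that do not move let the fingers close. It gives the time, the measured TCP pose, the force and the opening at its end, in the units of the state.
- env.state(): the state, without advancing time (a new reading comes with each control period).
- cams.read_camera(name): name is "scene" or "top" or "wrist"; returns the picture (420x560x3 uint8, blue, green, red); there is no depth.
- cams.camera_info(name): a dict with "fx", "fy", "cx", "cy" (pixels), "dist" ([k1, k2, p1, p2, k3] as OpenCV has them; the pictures are not rectified), "view" (4x4, takes a point from world to camera coordinates). Camera axes: x right, y down, z forward; pixel columns grow to the right and rows downward; lengths in mm; the calibration is good to about 2 mm. A picture is of the moment at which its call begins: read the wrist's pose just before it. camera_info takes no time and is no camera call; for the wrist camera it gives the pose at the moment of the call.
- env.job_done(): hands the job in, once; it reports no verdict.
The state is a dict: "t": time; "joints": joint angles; "qvel": joint speeds; "tau": joint torques, N m; "eef_pos": TCP position; "tcp_rot": TCP orientation; "ft_force": force on the tool from outside, world axes, zero at the start; "moment": the same for the moment, N m; "opening": opening from 0.0 (shut) to 1.0 (fully open).
Only numpy, scipy, OpenCV 4.12 (cv2) and the standard library are available. Lean on these libraries where they do the work, as an engineer would, in place of code of your own. Each camera call takes 0.05 s, during which the arm holds its last target. There are 200 camera calls.

## Task

The green-faced lap has drained on the wire stand: put it away in the wooden dowel rack, standing upright on its rim in an empty slot, clear of the laps already there. Bring it down until it rests on the rack's two rails before you let go. Leave the other laps, the wire stand and the small things on the bench where they are.

Things in the scene. Friction and masses are not known exactly. Their poses are not given: they have to be found in the camera images.
- lap: Lap to put away: flat disc, 150 mm across, 12 mm thick, plain rim, 13 mm brass-bushed hole; green face, aluminium back; about 0.35 kg. Origin: centre of the disc, mid-thickness; z = its axis, out of the green face. At first it leans on the wire stand, green face up, its plane 42 degrees from vertical; the top 40 mm down the slope from its upper rim are free of wires on both faces.
- drying_stand: Loose bent-wire stand, 75 wide (x), 103 deep, 92 mm high, 0.45 kg, on which the lap leans, sloping up to the stand's -y. Origin: middle of its base, z up. The lap's lower rim rests in two upturned lips 26 mm long at x = -34 and 34 mm, its back on two 6 mm wires at the same x that run 100 mm up the slope. Lifted straight up, the lap comes free.
- lap_rack: Wooden dowel rack fixed to the bench, 120 (x) by 190 mm (y, the row of slots). Origin: middle of its underside, z up. Two rails along y, 28 mm high, inner edges at x = -40 and 40 mm, carry 9 mm round-topped pins at x = -50 and 50 mm, tops 98 mm above the bench, between which lie five 21 mm wide slots, middles at y = -60, -30, 0, 30, 60 mm. The slots at 30 and 60 are taken.
- slot_end (a point): Empty end slot of the rack, rack y = -60 mm (the others empty are at -30 and 0): the point where the centre of a lap standing there lies, 91 mm above the bench, rim on the inner edges of both rails, axis along y, top 166 mm above the bench. Its y runs along the row towards the standing laps, z up.
- lap_copper: A solid copper-coloured lap that already stands on edge in the rack, in slot y = 30 or y = 60 mm; loose, 150 mm across and 12 mm thick. Origin at its centre, z along its axis.
- lap_white: A solid white lap that already stands on edge in the rack, in slot y = 30 or y = 60 mm; loose, 150 mm across and 12 mm thick. Origin at its centre, z along its axis.
- dowel_stand: Small wooden stand with three upright polishing sticks, 45 x 70 mm, 116 mm high, a bystander beyond the work. Origin at the middle of its underside.
- machine_post (a point): Foot, at bench level, of the thin upright post (nearly 0.7 m high) at the near edge of the fixed faceting machine that stands on the left beyond the rack: an arm that comes from the left should draw back towards the robot before it swings past.
- petri_dish: Small shallow dish, 45 mm across, 10 mm high, a bystander. Origin at the middle of its underside.
- loupe: Folding loupe, 42 x 62 x 17 mm, a bystander to the right of the wire stand. Origin at the middle of its underside.
- brush: Thin cleaning brush, 140 mm long, 9 mm thick, lying on the bench between stand and rack, a bystander. Origin near its middle, at bench level.

How it is judged:
By the outcome, as a careful person would: the job done as asked, in the order asked, and still so for the second after the job is handed in, with the robot touching nothing.
It also fails if it takes over 48 s, if anything falls off the work surface, if the arm or the gripper's body presses on something with over 40 N, if the wrist force passes 120 N, or if a joint passes its speed limit or range.

## Working session

There is one attempt and no reset: what is moved stays moved. The work goes in short steps, Python scripts to look and compute and a tool call to move; the robot and the scene stay as the last step left them, time stands still between calls to the robot, and variables do not carry over. Pictures are saved under pics/ and viewed, about 8 in all and at most 12, crops included, and the job is handed in when it is done.

Besides the shell and the picture viewer there is one more tool, called after ">>>" by a JSON object that holds its "op" and its "data", one argument or row to a line. carry_out: Moves the arm, as the interface text tells. Shifts and turns lie within -1 to 1; 1 stands for 0.5 m of shift or 180 degrees of turn. Its arguments: {"type":"object","properties":{"grip":{"type":"array"},"linear":{"type":"array"},"turn":{"type":"array"}},"required":["grip","linear","turn"]}

```bash
ls; mkdir -p pics; python3 - <<'E'
from cell import env,cams
import cv2,numpy as np
np.set_printoptions(precision=2,suppress=True)
a=[cams.read_camera(n) for n in("scene","top","wrist")]
for n,i in zip(("scene","top","wrist"),a):
    cv2.imwrite(f"pics/{n}0.png",i); c=cams.camera_info(n); print(n,[c[k] for k in("fx","fy","cx","cy","dist")]); print(np.array(c["view"]))
print(env.state())
E
```

```text
pics
scene [503.2061610350957, 503.2061610350957, 286.0526191630667, 210.01725000085224, array([-0.09,  0.  ,  0.  ,  0.  ,  0.  ])]
[[   0.91   -0.42    0.01 -547.06]
 [  -0.31   -0.69   -0.65  201.92]
 [   0.28    0.58   -0.76 1365.  ]
 [   0.      0.      0.      1.  ]]
top [514.0994812909379, 514.0994812909379, 274.5928806072376, 200.34860620514232, array([-0.16,  0.  ,  0.  ,  0.  ,  0.  ])]
[[   0.01   -1.     -0.01  -36.87]
 [  -1.     -0.01   -0.08  583.37]
 [   0.08    0.01   -1.   1490.76]
 [   0.      0.      0.      1.  ]]
wrist [377.73392319880975, 377.73392319880975, 276.2608973065293, 210.5909631421136, array([-0.04,  0.  ,  0.  ,  0.  ,  0.  ])]
[[   0.22   -0.97   -0.   -624.68]
 [  -0.95   -0.22    0.24  -26.46]
 [  -0.23   -0.05   -0.97  389.83]
 [   0.      0.      0.      1.  ]]
{'t': 0.15, 'joints': array([-1.45,  0.49,  1.56, -0.  ,  1.09, -0.11]), 'qvel': array([ 0., -0., -0.,  0., -0., -0.]), 'tau': array([  0.  , -61.29, -25.83,   0.07,   0.05,  -0.  ]), 'eef_pos': array([ 139.3 , -609.11,  228.22]), 'tcp_rot': array([-1.65,  1.57,  1.72]), 'ft_force': array([0.01, 0.09, 1.88]), 'moment': array([ 0.02, -0.03, -0.01]), 'opening': 1.004121841187069}
```

View pics/scene0.png

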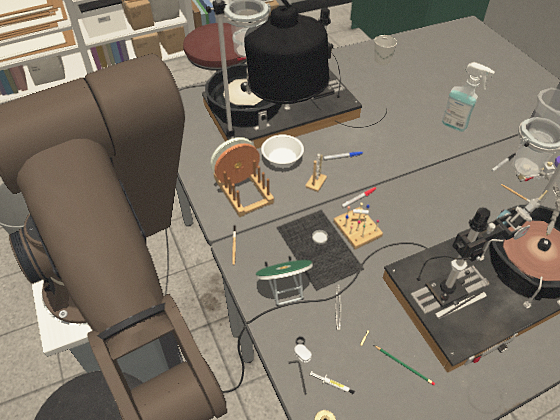

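View pics/top0.png

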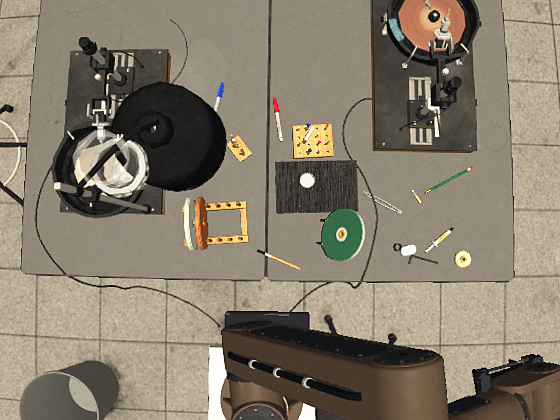

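The scene view shows the green lap at about (285,268) leaning on the wire stand, and the rack at (245,180) with its two laps at the far-left end. In the top view the lap is at (342,235) with the stand's lips on its left side (320,213 / 320,248). The rack is at (215,223), with the empty slots to the right of the copper lap.

```bash
cat > h.py <<'E'
from cell import env,cams
import cv2,numpy as np
np.set_printoptions(precision=2,suppress=True)
def ray(c,uv):
    K=np.array([[c["fx"],0,c["cx"]],[0,c["fy"],c["cy"]],[0,0,1]]);V=np.array(c["view"])
    p=cv2.undistortPoints(np.float64(uv).reshape(-1,1,2),K,np.float64(c["dist"])).reshape(-1,2)
    d=np.c_[p,np.ones(len(p))]@V[:3,:3]
    return -V[:3,:3].T@V[:3,3],d/np.linalg.norm(d,axis=1)[:,None]
def onz(c,uv,z):
    o,d=ray(c,uv);return o+d*((z-o[2])/d[:,2])[:,None]
def onplane(c,uv,p,n):
    o,d=ray(c,uv);return o+d*(((p-o)@n)/(d@n))[:,None]
def tri(rs):
    A=0;b=0
    for o,d in rs:
        P=np.eye(3)-np.outer(d[0],d[0]);A=A+P;b=b+P@o
    return np.linalg.solve(A,b)
def green(i):
    h=cv2.cvtColor(i,cv2.COLOR_BGR2HSV);m=cv2.inRange(h,(65,90,40),(90,255,200))
    cs,_=cv2.findContours(m,cv2.RETR_EXTERNAL,cv2.CHAIN_APPROX_NONE);return max(cs,key=cv2.contourArea)
def wood(i):
    h=cv2.cvtColor(i,cv2.COLOR_BGR2HSV);return cv2.inRange(h,(8,90,110),(28,255,255))
E
python3 - <<'E'
from h import *
E={}
for n in("top","scene"):
    c=cams.camera_info(n);k=green(cv2.imread(f"pics/{n}0.png"));e=cv2.fitEllipse(k);E[n]=ray(c,[e[0]]);print(n,e,cv2.contourArea(k))
p=tri(E.values());print("centre",p)
c=cams.camera_info("top");k=green(cv2.imread("pics/top0.png"));e=cv2.fitEllipse(k)
a=np.deg2rad(e[2]+90);u=np.array([np.cos(a),np.sin(a)])*e[1][1]/2
q=onz(c,[np.array(e[0])+u,np.array(e[0])-u],p[2]);d=q[0]-q[1];print(q,np.linalg.norm(d),np.rad2deg(np.arctan2(d[1],d[0])))
w=np.array(cams.camera_info("wrist")["view"]);print("wristcam",-w[:3,:3].T@w[:3,3])
print("rack corners",onz(c,[[186,245],[247,201],[247,243],[207,201]],28))
i=cv2.imread("pics/top0.png")[170:290,160:400];cv2.imwrite("pics/t1.png",cv2.resize(i,None,fx=3.3,fy=3.3,interpolation=2))
E
```

```text
top ((341.60693359375, 233.88150024414062), (38.78593444824219, 51.536197662353516), 10.944828987121582) 1568.5
scene ((282.77911376953125, 267.933837890625), (8.350010871887207, 52.36353302001953), 77.73428344726562) 335.0
centre [ 488.31 -221.05   77.04]
[[ 415.12 -207.1    77.04]
 [ 558.75 -234.06   77.04]] 146.13477623259274 169.36604149082174
wristcam [ 205.32 -594.04  384.53]
rack corners [[448.39 229.45  28.  ]
 [580.44  52.16  28.  ]
 [457.32  49.99  28.  ]
 [578.84 170.27  28.  ]]
```

View pics/t1.png

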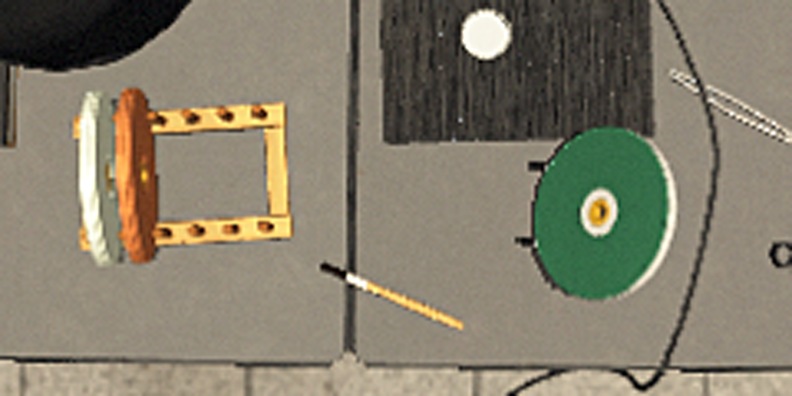

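```bash
cat >> h.py <<'E'
from scipy.spatial.transform import Rotation as Ro
def tool():
    s=env.state();return s,Ro.from_euler("xyz",s["tcp_rot"]).as_matrix()
E
python3 - <<'E'
from h import *
s,R=tool();print(R,s["eef_pos"])
d=np.array([480,-80,330])-s["eef_pos"];print("tool shift /500:",R.T@d/500,np.linalg.norm(d)/50)
E
```

```text
[[-0.    0.22 -0.97]
 [ 0.   -0.97 -0.22]
 [-1.   -0.   -0.  ]] [ 139.3  -609.11  228.22]
tool shift /500: [-0.2  -0.88 -0.9 ] 12.749874139132212
```

>>> {"op": "carry_out", "data": {
  "grip": [-1,-1,-1,-1,-1],
  "linear": [
    [-0.04,-0.05,-0.06],
    [-0.04,-0.06,-0.06],
    [-0.04,-0.06,-0.06],
    [-0.04,-0.06,-0.06],
    [-0.04,-0.06,-0.06]
  ],
  "turn": [0,0,0,0,0]
}}

```text
t: 0.65
eef_pos: [253.8, -432.9, 329.3]
tcp_rot: [-1.744, 1.571, 1.622]
ft_force: [0.2, 0.5, -0.0]
opening: 1.0
```

>>> {"op": "carry_out", "data": {
  "grip": [-1,-1,-1,-1,-1],
  "linear": [
    [0,-0.065,-0.065],
    [0,-0.065,-0.065],
    [0,-0.065,-0.065],
    [0,-0.065,-0.065],
    [0,-0.065,-0.065]
  ],
  "turn": [0,0,0,0,0]
}}

```text
t: 1.15
eef_pos: [376.0, -238.1, 328.7]
tcp_rot: [2.032, 1.571, -0.886]
ft_force: [1.1, -0.6, 1.1]
opening: 1.001
```

>>> {"op": "carry_out", "data": {
  "grip": [-1,-1,-1,-1,-1],
  "linear": [
    [0,-0.065,-0.07],
    [0,-0.065,-0.07],
    [0,-0.065,-0.07],
    [0,-0.05,-0.05],
    [0,0,0]
  ],
  "turn": [0.04,0.04,0.04,0,0]
}}

```text
t: 1.65
eef_pos: [496.6, -112.8, 328.1]
tcp_rot: [-1.164, 1.57, 1.842]
ft_force: [-0.9, -0.3, -0.5]
opening: 0.997
```

```bash
python3 - <<'E'
from h import *
s,R=tool();print(s["t"],s["eef_pos"],R[:,1],s["joints"])
c=cams.camera_info("wrist");i=cams.read_camera("wrist");cv2.imwrite("pics/w1.png",i)
import pickle;pickle.dump(c,open("w1.pkl","wb"))
E
```

```text
1.65 [ 496.64 -112.8   328.07] [-0.14 -0.99 -0.  ] [-0.35  0.23  1.69  0.    1.22  1.35]
```

View pics/w1.png

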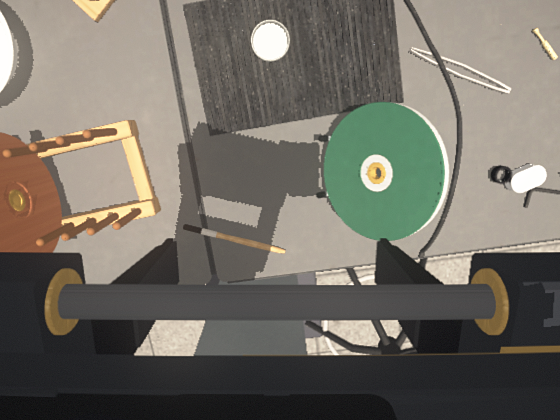

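The wrist view shows the lap whole at (383,170), the lips at (322,138) and (322,194), and the rack's empty end at (40–158, 122–240). I'll zoom in on the rack to pick the pin tops and measure the lap.

```bash
python3 - <<'E'
from h import *
import pickle
c=pickle.load(open("w1.pkl","rb"));i=cv2.imread("pics/w1.png")
k=green(i);e=cv2.fitEllipse(k);print(e)
ct=cams.camera_info("top");et=cv2.fitEllipse(green(cv2.imread("pics/top0.png")))
p=tri([ray(c,[e[0]]),ray(ct,[et[0]])]);print("centre2",p)
cs=cams.camera_info("scene");es=cv2.fitEllipse(green(cv2.imread("pics/scene0.png")))
p=tri([ray(c,[e[0]]),ray(ct,[et[0]]),ray(cs,[es[0]])]);print("centre3",p)
pts=k[:,0,:].astype(float);t=np.deg2rad(42)
for y in (-6,-8,-10,-12,-14):
    a=np.deg2rad(y);n=np.array([-np.sin(a)*np.cos(t),np.cos(a)*np.cos(t),np.sin(t)])
    q=onplane(c,pts,p,n);h=np.array([np.cos(a),np.sin(a),0]);v=np.cross(n,h)
    f=cv2.fitEllipse(np.float32(np.c_[(q-p)@h,(q-p)@v]));print(y,f)
print("lips z20-40",onz(c,[[322,138],[322,194]],30))
cv2.imwrite("pics/w1r.png",cv2.resize(i[100:260,0:200],None,fx=3.75,fy=3.75,interpolation=2))
E
```

```text
((399.6515197753906, 156.30154418945312), (73.11328887939453, 116.3857421875), 148.7964630126953)
centre2 [ 498.33 -226.99  109.87]
centre3 [ 493.62 -230.39   88.69]
-6 ((16.444686889648438, -9.298569679260254), (80.30279541015625, 124.05694580078125), 132.6628875732422)
-8 ((16.808155059814453, -8.537182807922363), (79.81092071533203, 124.87361145019531), 134.89463806152344)
-10 ((17.151952743530273, -7.762615203857422), (79.32999420166016, 125.73109436035156), 137.00729370117188)
-12 ((17.476255416870117, -6.975841522216797), (78.8652114868164, 126.62105560302734), 139.0106201171875)
-14 ((17.781349182128906, -6.177840232849121), (78.42076873779297, 127.53620910644531), 140.9139862060547)
lips z20-40 [[ 532.77 -172.16   30.  ]
 [ 465.46 -164.88   30.  ]]
```

View pics/w1r.png

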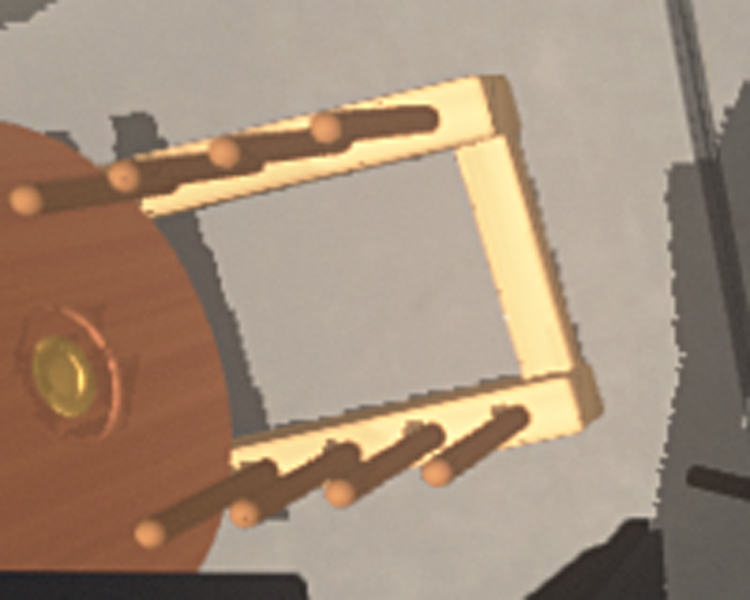

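```bash
python3 - <<'E'
from h import *
import pickle
c=pickle.load(open("w1.pkl","rb"));i=cv2.imread("pics/w1.png")
U=np.array([(326,125),(225,150),(124,175),(26,199),(438,470),(341,491),(244,513),(150,533)])/3.75+[0,100]
q=onz(c,U,95)[:,:2];L=np.array([(x,y) for x in(50,-50) for y in(-75,-45,-15,15)],float)
M,_=cv2.estimateAffinePartial2D(L,q);print("scale",np.hypot(M[0,0],M[1,0]),"yaw",np.rad2deg(np.arctan2(M[1,0],M[0,0])),"res",(L@M[:,:2].T+M[:,2]-q).ravel())
print("origin",M[:,2],"slots",[M@np.array([0,y,1]) for y in(-60,-30)])
h=cv2.cvtColor(i,cv2.COLOR_BGR2HSV);m=cv2.inRange(h,(60,70,20),(95,255,255));m[:, :300]=0
cs,_=cv2.findContours(m,0,1);k=cv2.convexHull(max(cs,key=cv2.contourArea));e=cv2.fitEllipse(k);print(e,k[:,0].min(0),k[:,0].max(0))
ct=cams.camera_info("top");et=cv2.fitEllipse(cv2.convexHull(green(cv2.imread("pics/top0.png"))))
cs=cams.camera_info("scene");es=cv2.fitEllipse(cv2.convexHull(green(cv2.imread("pics/scene0.png"))))
r=[ray(c,[e[0]]),ray(ct,[et[0]]),ray(cs,[es[0]])]
print(tri(r[:2]),tri(r[::2]),tri(r[1:]));p=tri(r);print("centre",p)
m0=np.zeros(m.shape,np.uint8);cv2.drawContours(m0,[k],-1,255,-1);k=cv2.findContours(m0,0,1)[0][0]
t=np.deg2rad(42)
for y in (-4,-6,-8,-10,-12,-14):
    a=np.deg2rad(y);n=np.array([-np.sin(a)*np.cos(t),np.cos(a)*np.cos(t),np.sin(t)])
    q=onplane(c,k[:,0].astype(float),p,n);h=np.array([np.cos(a),np.sin(a),0]);v=np.cross(n,h)
    print(y,cv2.fitEllipse(np.float32(np.c_[(q-p)@h,(q-p)@v])))
E
```

```text
Traceback (most recent call last):
cv2.error: OpenCV(4.12.0) /io/opencv/modules/calib3d/src/ptsetreg.cpp:1108: error: (-215:Assertion failed) count >= 0 && to.checkVector(2) == count in function 'estimateAffinePartial2D'
```

```bash
cat > m.py <<'E'
from h import *
import pickle
c=pickle.load(open("w1.pkl","rb"));i=cv2.imread("pics/w1.png")
U=np.array([(326,125),(225,150),(124,175),(26,199),(438,470),(341,491),(244,513),(150,533)])/3.75+[0,100]
q=onz(c,U,95)[:,:2].copy();L=np.array([(x,y) for x in(50,-50) for y in(-75,-45,-15,15)],float)
M,_=cv2.estimateAffinePartial2D(L,q,ransacReprojThreshold=10);print("scale",np.hypot(M[0,0],M[1,0]),"yaw",np.rad2deg(np.arctan2(M[1,0],M[0,0])),"res",(L@M[:,:2].T+M[:,2]-q).ravel())
print("origin",M[:,2],"slots",[M@np.array([0,y,1]) for y in(-60,-30)])
h=cv2.cvtColor(i,cv2.COLOR_BGR2HSV);m=cv2.inRange(h,(60,70,20),(95,255,255));m[:, :300]=0
cs,_=cv2.findContours(m,0,1);k=cv2.convexHull(max(cs,key=cv2.contourArea));e=cv2.fitEllipse(k);print(e,k[:,0].min(0),k[:,0].max(0))
ct=cams.camera_info("top");et=cv2.fitEllipse(cv2.convexHull(green(cv2.imread("pics/top0.png"))))
cs=cams.camera_info("scene");es=cv2.fitEllipse(cv2.convexHull(green(cv2.imread("pics/scene0.png"))))
r=[ray(c,[e[0]]),ray(ct,[et[0]]),ray(cs,[es[0]])]
print(tri(r[:2]),tri(r[::2]),tri(r[1:]));p=tri(r);print("centre",p)
m0=np.zeros(m.shape,np.uint8);cv2.drawContours(m0,[k],-1,255,-1);k=cv2.findContours(m0,0,1)[0][0]
t=np.deg2rad(42)
for y in (-4,-6,-8,-10,-12,-14):
    a=np.deg2rad(y);n=np.array([-np.sin(a)*np.cos(t),np.cos(a)*np.cos(t),np.sin(t)])
    q=onplane(c,k[:,0].astype(float),p,n);h=np.array([np.cos(a),np.sin(a),0]);v=np.cross(n,h)
    print(y,cv2.fitEllipse(np.float32(np.c_[(q-p)@h,(q-p)@v])))
E
python3 m.py
```

```text
scale 1.0027799619586981 yaw 4.514085524032366 res [-0.05  0.04  0.06  0.28  0.17 -0.05  0.11 -0.04 -0.2   0.07 -0.21  0.2
  0.12 -0.27  0.   -0.23]
origin [519.14 143.3 ] slots [array([523.87,  83.32]), array([521.51, 113.31])]
((383.63409423828125, 170.76388549804688), (119.47688293457031, 138.61131286621094), 174.26904296875) [324 102] [443 240]
[ 489.71 -224.39   80.23] [ 491.48 -226.9    83.77] [ 488.99 -221.27   77.51]
centre [ 489.97 -224.25   81.29]
-4 ((0.3335930109024048, 5.043925762176514), (146.7611846923828, 152.3974151611328), 50.6461296081543)
-6 ((0.6291354894638062, 5.0518412590026855), (147.7266845703125, 150.69586181640625), 51.425960540771484)
-8 ((0.9178484678268433, 5.0786662101745605), (148.70835876464844, 149.05831909179688), 53.5152702331543)
-10 ((1.1996688842773438, 5.1237335205078125), (147.4830322265625, 149.7064666748047), 142.35801696777344)
-12 ((1.4745413064956665, 5.186397075653076), (145.96986389160156, 150.7196044921875), 143.16897583007812)
-14 ((1.7424250841140747, 5.2660298347473145), (144.5175018310547, 151.74761962890625), 143.88241577148438)
```

Both are now located: rack yaw is about 4.5° with the end slot at (524, 83), and the lap's face centre is at (490, -224, 80) with stand yaw about -8°. The tool can't tilt, so I'll straddle the upper rim with the fingers and close just to contact. Then I'll lift straight up and squeeze once clear, so the lap comes vertical between the pads.

>>> {"op": "carry_out", "data": {
  "grip": [-1,-1,-1,-1,-1],
  "linear": [
    [0.04,0.074,-0.004],
    [0.04,0.074,-0.004],
    [0.04,0.074,-0.005],
    [0.04,0.073,-0.005],
    [0,0,0]
  ],
  "turn": [0,0,0,0,0]
}}

```text
t: 2.2
eef_pos: [480.8, -266.1, 246.0]
tcp_rot: [-0.292, 1.567, 2.707]
ft_force: [0.1, 0.4, 0.3]
opening: 0.999
```

>>> {"op": "carry_out", "data": {
  "grip": [-1,-1,-1,-1],
  "linear": [
    [0.06,0,0],
    [0.06,0,0],
    [0,0,0],
    [0,0,0]
  ],
  "turn": [0,0,0,0]
}}

```text
t: 2.6
eef_pos: [482.7, -262.7, 189.5]
tcp_rot: [-0.081, 1.571, 2.921]
ft_force: [-0.6, 0.4, 0.5]
opening: 0.999
```

```bash
python3 - <<'E'
from h import *
s,R=tool();print(s["t"],s["eef_pos"],R[:,1:],s["joints"],s["ft_force"])
d=np.array([484.7,-260.2,114])-s["eef_pos"];print(R.T@d/500)
a=[cv2.resize(cams.read_camera("wrist"),None,fx=.7,fy=.7),cv2.resize(cams.read_camera("scene")[200:340,190:370],None,fx=2.1,fy=2.1)]
cv2.imwrite("pics/g1.png",np.hstack([x[:294,:] for x in a]))
E
```

```text
2.6 [ 482.73 -262.67  189.5 ] [[-0.14 -0.99]
 [-0.99  0.14]
 [-0.    0.  ]] [-0.62  0.43  1.79 -0.    0.92  1.09] [-0.58  0.39  0.47]
[ 0.15 -0.01 -0.  ]
```

View pics/g1.png

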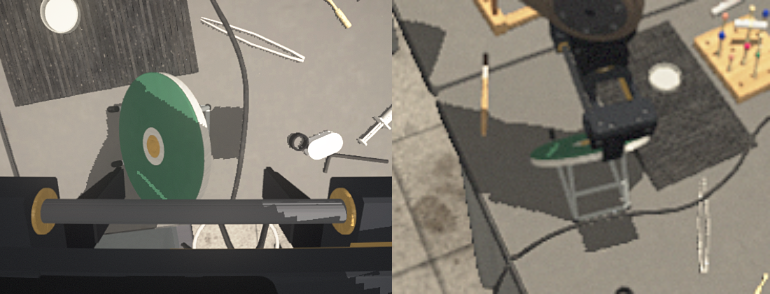

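The lap lies between the open fingers (tips at (118,165) and (268,165), hole at (153,145) in the half-size view), so I can go down.

>>> {"op": "carry_out", "data": {
  "grip": [-1,-1,-1,-1,-1],
  "linear": [
    [0.04,-0.005,0],
    [0.04,-0.002,-0.004],
    [0.04,0,0],
    [0.03,0,0],
    [0,0,0]
  ],
  "turn": [0,0,0,0,0]
}}

```text
t: 3.2
eef_pos: [485.3, -259.2, 113.5]
tcp_rot: [-0.378, 1.57, 2.625]
ft_force: [-0.2, 0.5, 0.8]
opening: 1.001
```

>>> {"op": "carry_out", "data": {
  "grip": [-0.4,-0.2,-0.1,-0.05,-0.05],
  "linear": [
    [0,0,0],
    [0,0,0],
    [0,0,0],
    [0,0,0],
    [0,0,0]
  ],
  "turn": [0,0,0,0,0]
}}

```text
t: 3.7
eef_pos: [485.5, -259.4, 114.0]
tcp_rot: [2.521, 1.57, -0.759]
ft_force: [0.5, 0.5, -0.7]
opening: 0.637
```

```bash
python3 - <<'E'
from h import *
s,R=tool();print(s["t"],s["eef_pos"],s["opening"],s["ft_force"])
a=[cv2.resize(cams.read_camera("wrist"),None,fx=.7,fy=.7),cv2.resize(cams.read_camera("scene")[200:340,190:370],None,fx=2.1,fy=2.1)]
cv2.imwrite("pics/g2.png",np.hstack([x[:294,:] for x in a]))
E
```

```text
3.7 [ 485.47 -259.44  114.  ] 0.6366569138090977 [ 0.47  0.45 -0.7 ]
```

View pics/g2.png

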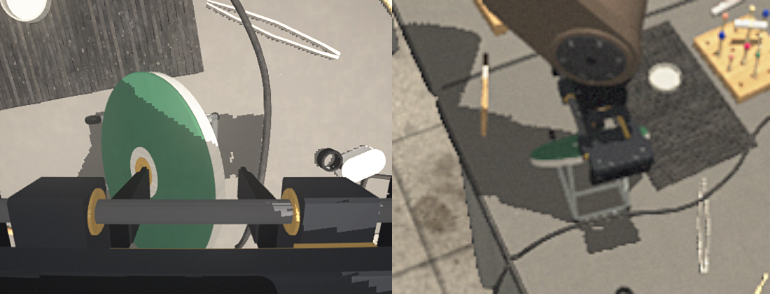

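The fingers straddle the upper rim, nothing touching yet (right fingertip at (245,180), rim at (222,200)). I'll close gradually, watching the force.

>>> {"op": "carry_out", "data": {
  "grip": [0,0,0,0],
  "linear": [
    [0,0,0],
    [0,0,0],
    [0,0,0],
    [0,0,0]
  ],
  "turn": [0,0,0,0]
}}

```text
t: 4.2
eef_pos: [485.4, -259.4, 113.6]
tcp_rot: [0.297, 1.571, -2.984]
ft_force: [0.3, 0.4, -0.7]
opening: 0.499
```

>>> {"op": "carry_out", "data": {
  "grip": [0.1,0.1,0.1],
  "linear": [
    [0,0,0],
    [0,0,0],
    [0,0,0]
  ],
  "turn": [0,0,0]
}}

```text
t: 4.5
eef_pos: [485.4, -259.4, 113.6]
tcp_rot: [2.041, 1.571, -1.239]
ft_force: [0.0, -0.2, 0.4]
opening: 0.452
```

>>> {"op": "carry_out", "data": {
  "grip": [0.15,0.15,0.15],
  "linear": [
    [0,0,0],
    [0,0,0],
    [0,0,0]
  ],
  "turn": [0,0,0]
}}

```text
t: 4.8
eef_pos: [485.4, -259.2, 113.6]
tcp_rot: [-0.881, 1.571, 2.121]
ft_force: [0.3, 0.4, -0.1]
opening: 0.423
```

>>> {"op": "carry_out", "data": {
  "grip": [0.18,0.18,0.18],
  "linear": [
    [0,0,0],
    [0,0,0],
    [0,0,0]
  ],
  "turn": [0,0,0]
}}

```text
t: 5.1
eef_pos: [485.3, -259.0, 113.6]
tcp_rot: [-1.049, 1.57, 1.954]
ft_force: [1.4, 4.5, 0.2]
opening: 0.409
```

>>> {"op": "carry_out", "data": {
  "grip": [0.21,0.21,0.21],
  "linear": [
    [0,0,0],
    [0,0,0],
    [0,0,0]
  ],
  "turn": [0,0,0]
}}

```text
t: 5.4
eef_pos: [485.4, -258.9, 113.7]
tcp_rot: [-1.278, 1.57, 1.725]
ft_force: [1.2, 5.7, 2.0]
opening: 0.4
```

```bash
python3 - <<'E'
from h import *
s,R=tool();print(s["t"],s["eef_pos"],s["opening"],s["ft_force"],s["moment"])
cv2.imwrite("pics/g3.png",cams.read_camera("wrist")[120:360,60:460])
E
```

```text
5.4 [ 485.39 -258.87  113.68] 0.40040110503632753 [1.22 5.69 1.97] [ 1.61 -0.36  0.03]
```

View pics/g3.png

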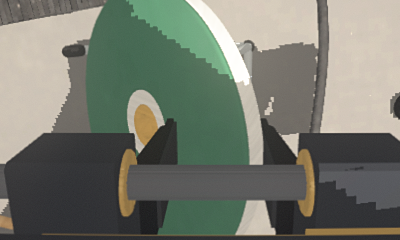

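The force is +5.7 N in y, so the green-side finger touched first and pressed the lap on the wires. The gap at the other finger is about 3–4 mm ((262,130) against (253,130)), so I'll shift the gripper to centre it.

>>> {"op": "carry_out", "data": {
  "grip": [0.2,0.2,0.2],
  "linear": [
    [0,-0.004,0],
    [0,-0.004,0],
    [0,0,0]
  ],
  "turn": [0,0,0]
}}

```text
t: 5.75
eef_pos: [486.4, -256.9, 114.6]
tcp_rot: [2.229, 1.567, -1.051]
ft_force: [-2.6, -6.0, 7.1]
opening: 0.401
```

>>> {"op": "carry_out", "data": {
  "grip": [0.23,0.23,0.23],
  "linear": [
    [0,-0.002,0],
    [0,0,0],
    [0,0,0]
  ],
  "turn": [0,0,0]
}}

```text
t: 6.05
eef_pos: [486.8, -256.3, 115.1]
tcp_rot: [2.334, 1.566, -0.947]
ft_force: [-2.9, -6.5, 12.9]
opening: 0.39
```

Both pads now grip and the lap pushes up on the tool, so lift slightly to relieve it.

>>> {"op": "carry_out", "data": {
  "grip": [0.23,0.23,0.23],
  "linear": [
    [-0.01,0,0],
    [-0.01,0,0],
    [0,0,0]
  ],
  "turn": [0,0,0]
}}

```text
t: 6.35
eef_pos: [486.3, -254.7, 124.2]
tcp_rot: [2.387, 1.57, -0.893]
ft_force: [-0.3, -1.8, -0.0]
opening: 0.383
```

>>> {"op": "carry_out", "data": {
  "grip": [0.25,0.25,0.25,0.25],
  "linear": [
    [-0.01,0,0],
    [-0.01,0,0],
    [0,0,0],
    [0,0,0]
  ],
  "turn": [0,0,0,0]
}}

```text
t: 6.75
eef_pos: [486.2, -254.6, 133.9]
tcp_rot: [2.319, 1.57, -0.961]
ft_force: [-0.4, -2.2, 1.3]
opening: 0.375
```

```bash
python3 - <<'E'
from h import *
s,R=tool();print(s["t"],s["eef_pos"],s["opening"],s["ft_force"],s["moment"])
cv2.imwrite("pics/g4.png",np.hstack([cams.read_camera("wrist")[40:360,60:460],cv2.resize(cams.read_camera("scene")[210:338,190:350],(400,320))]))
E
```

```text
6.75 [ 486.18 -254.6   133.86] 0.37547336384180596 [-0.38 -2.22  1.35] [-0.42  0.12 -0.02]
```

View pics/g4.png

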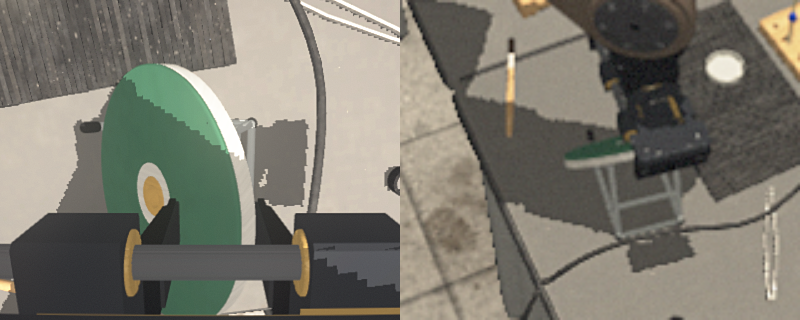

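The fingers slid up while the back finger's gentle push tipped the lap to about 35°, still in its lips; the stand has not visibly moved. I'll carry on that way: tip it upright in the lips with the back finger, narrowing the gap as it goes.

>>> {"op": "carry_out", "data": {
  "grip": [0.25,0.28,0.3,0.33,0.33],
  "linear": [
    [-0.002,-0.007,0],
    [-0.003,-0.007,0],
    [-0.003,-0.007,0],
    [-0.002,-0.006,0],
    [0,0,0]
  ],
  "turn": [0,0,0,0,0]
}}

```text
t: 7.35
eef_pos: [488.0, -240.6, 138.7]
tcp_rot: [-2.193, 1.571, 0.81]
ft_force: [-0.8, -2.7, 2.9]
opening: 0.336
```

>>> {"op": "carry_out", "data": {
  "grip": [0.35,0.38,0.4,0.43,0.43],
  "linear": [
    [-0.003,-0.008,0],
    [-0.003,-0.008,0],
    [-0.004,-0.008,0],
    [-0.004,-0.008,0],
    [0,0,0]
  ],
  "turn": [0,0,0,0,0]
}}

```text
t: 7.85
eef_pos: [490.2, -224.5, 145.8]
tcp_rot: [-1.006, 1.571, 1.997]
ft_force: [0.1, -1.7, 0.3]
opening: 0.287
```

```bash
python3 - <<'E'
from h import *
s,R=tool();print(s["t"],s["eef_pos"],s["opening"],s["ft_force"],s["moment"])
cv2.imwrite("pics/g5.png",np.hstack([cams.read_camera("wrist")[40:360,60:460],cv2.resize(cams.read_camera("scene")[210:338,190:350],(400,320))]))
E
```

```text
7.85 [ 490.19 -224.53  145.83] 0.2867097738686074 [ 0.12 -1.67  0.26] [-0.18  0.05 -0.03]
```

View pics/g5.png

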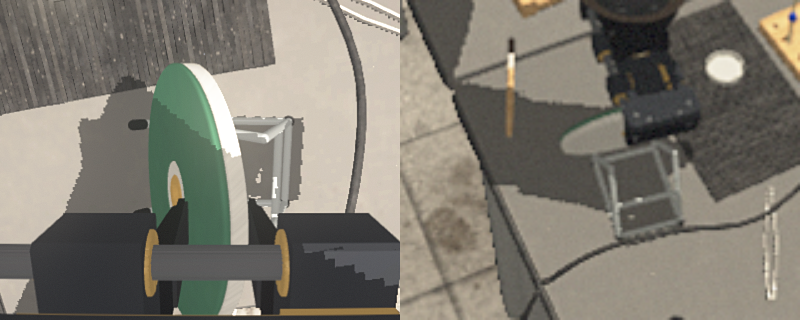

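It's tipping as planned: the lap is steeper and the stand's feet are still at the same pixels (615,238 / 683,222). I'll continue.

>>> {"op": "carry_out", "data": {
  "grip": [0.46,0.49,0.51,0.54,0.54],
  "linear": [
    [-0.002,-0.009,0],
    [-0.002,-0.009,0],
    [-0.002,-0.009,0],
    [-0.002,-0.008,0],
    [0,0,0]
  ],
  "turn": [0,0,0,0,0]
}}

```text
t: 8.45
eef_pos: [492.6, -207.2, 149.7]
tcp_rot: [-0.98, 1.571, 2.023]
ft_force: [1.2, -0.9, 0.5]
opening: 0.232
```

>>> {"op": "carry_out", "data": {
  "grip": [0.56,0.58,0.6,0.62,0.62],
  "linear": [
    [-0.001,-0.008,0],
    [-0.001,-0.008,0],
    [-0.001,-0.008,0],
    [-0.001,-0.006,0],
    [0,0,0]
  ],
  "turn": [0,0,0,0,0]
}}

```text
t: 8.95
eef_pos: [494.7, -192.6, 151.7]
tcp_rot: [-0.204, 1.571, 2.799]
ft_force: [0.5, 0.1, 0.7]
opening: 0.193
```

>>> {"op": "carry_out", "data": {
  "grip": [0.66,0.68,0.7,0.72],
  "linear": [
    [0,-0.002,0],
    [0,-0.002,0],
    [0,0,0],
    [0,0,0]
  ],
  "turn": [0,0,0,0]
}}

```text
t: 9.35
eef_pos: [494.9, -191.0, 151.6]
tcp_rot: [-0.239, 1.571, 2.763]
ft_force: [0.3, 0.2, -1.2]
opening: 0.145
```

>>> {"op": "carry_out", "data": {
  "grip": [0.76,0.85,1,1,1],
  "linear": [
    [0,0,0],
    [0,0,0],
    [0,0,0],
    [0,0,0],
    [0,0,0]
  ],
  "turn": [0,0,0,0,0]
}}

```text
t: 9.85
eef_pos: [494.9, -190.5, 151.5]
tcp_rot: [-1.147, 1.57, 1.855]
ft_force: [2.1, 4.4, 0.3]
opening: 0.129
```

>>> {"op": "carry_out", "data": {
  "grip": [1,1,1,1,1],
  "linear": [
    [-0.01,0,0],
    [-0.02,0,0],
    [-0.03,0,0],
    [0,0,0],
    [0,0,0]
  ],
  "turn": [0,0,0,0,0]
}}

```text
t: 10.35
eef_pos: [494.9, -191.2, 181.9]
tcp_rot: [2.413, 1.57, -0.867]
ft_force: [-0.9, 0.3, -4.3]
opening: 0.123
```

```bash
python3 - <<'E'
from h import *
s,R=tool();print(s["t"],s["eef_pos"],s["opening"],s["ft_force"],s["moment"])
cv2.imwrite("pics/g6.png",np.hstack([cams.read_camera("wrist")[40:360,60:460],cv2.resize(cams.read_camera("scene")[210:338,190:350],(400,320))]))
E
```

```text
10.35 [ 494.92 -191.25  181.89] 0.12335502662115945 [-0.9   0.28 -4.33] [ 0.02  0.01 -0.03]
```

View pics/g6.png

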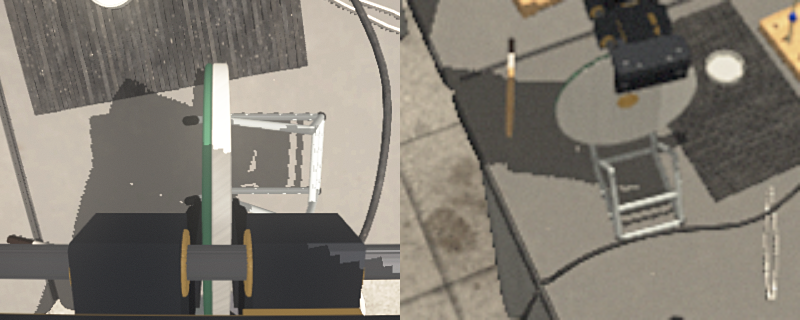

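The lap is held upright and lifted clear (about 4 N weight, opening 11.7 mm), and the stand stays in place. Next I'll raise it and turn to the rack's direction.

>>> {"op": "carry_out", "data": {
  "grip": [1,1,1,1],
  "linear": [
    [-0.06,0,0],
    [-0.07,0,0],
    [-0.07,0,0],
    [0,0,0]
  ],
  "turn": [0,0,0,0]
}}

```text
t: 10.85
eef_pos: [496.1, -191.6, 285.2]
tcp_rot: [2.754, 1.564, -0.526]
ft_force: [-0.9, -0.2, -3.7]
opening: 0.125
```

>>> {"op": "carry_out", "data": {
  "grip": [1,1,1,1],
  "linear": [
    [0,-0.02,0],
    [0,-0.04,0],
    [0,-0.05,0],
    [0,0,0]
  ],
  "turn": [-0.023,-0.023,-0.024,0]
}}

```text
t: 11.25
eef_pos: [496.8, -134.0, 280.2]
tcp_rot: [-0.598, 1.568, 2.629]
ft_force: [-0.0, 0.3, -2.9]
opening: 0.125
```

```bash
cat > nx.py <<'E'
from h import *
s,R=tool();a=np.deg2rad(4.51)
y=R[:,1];print(s["t"],s["eef_pos"],"yaw err deg",np.rad2deg(np.arctan2(y[1],y[0])+np.pi/2-a),s["opening"],s["ft_force"])
d=np.array([523.9,83.3,s["eef_pos"][2]])-s["eef_pos"];print("left /500",R.T@d/500)
E
python3 nx.py
```

```text
11.25 [ 496.84 -134.04  280.17] yaw err deg 0.35013727059697164 0.12482107900268144 [-0.04  0.27 -2.87]
left /500 [ 0.   -0.43 -0.09]
```

>>> {"op": "carry_out", "data": {
  "grip": [1,1,1,1,1],
  "linear": [
    [0,-0.04,-0.01],
    [0,-0.07,-0.015],
    [0,-0.07,-0.015],
    [0,-0.08,-0.015],
    [0,-0.08,-0.015]
  ],
  "turn": [0.002,0,0,0,0]
}}

```text
t: 11.75
eef_pos: [519.5, 36.9, 280.4]
tcp_rot: [0.118, 1.569, -2.951]
ft_force: [0.7, -0.2, -3.6]
opening: 0.122
```

>>> {"op": "carry_out", "data": {
  "grip": [1,1,1,1,1],
  "linear": [
    [0,-0.05,-0.01],
    [0,-0.03,-0.008],
    [0,0,0],
    [0,0,0],
    [0,0,0]
  ],
  "turn": [0,0,0,0,0]
}}

```text
t: 12.25
eef_pos: [525.6, 75.4, 281.3]
tcp_rot: [0.6, 1.57, -2.469]
ft_force: [0.6, 0.5, -3.3]
opening: 0.126
```

```bash
python3 nx.py; python3 - <<'E'
from h import *
import pickle
pickle.dump(cams.camera_info("wrist"),open("w2.pkl","wb"))
i=cams.read_camera("wrist");cv2.imwrite("pics/w2f.png",i)
j=cams.read_camera("scene")[130:290,190:350]
cv2.imwrite("pics/r1.png",np.hstack([i[0:400,80:480],cv2.resize(j,(400,400))]))
E
```

```text
12.25 [525.57  75.43 281.31] yaw err deg -0.2988490409969538 0.1257933571708472 [ 0.6   0.51 -3.26]
left /500 [-0.   -0.02  0.  ]
```

View pics/r1.png

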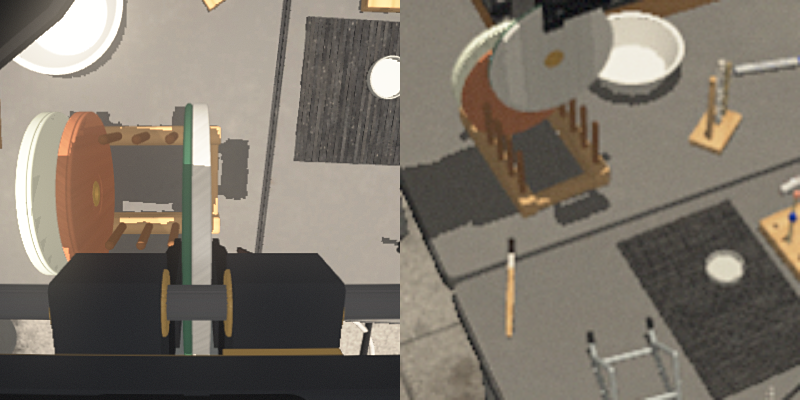

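The lap hangs upright just short of the end slot (lap at (198,130–350), pins at (107–173,138) and (118–170,238) in the left half). Before lowering, I'll check that the camera and tool agree, by projecting the lap's far rim.

```bash
python3 - <<'E'
from h import *
import pickle
c=pickle.load(open("w2.pkl","rb"));i=cv2.imread("pics/w2f.png")
s,R=tool();p=s["eef_pos"]
K=np.array([[c["fx"],0,c["cx"]],[0,c["fy"],c["cy"]],[0,0,1]]);V=np.array(c["view"])
P=lambda X:cv2.projectPoints(np.float64(X),cv2.Rodrigues(V[:3,:3])[0],V[:3,3],K,np.float64(c["dist"]))[0][:,0]
print(P([p+R@[55,t,-75] for t in(6,0,-6)]))
g=cv2.cvtColor(i,cv2.COLOR_BGR2HSV)
for r in(108,112,120): print(r,[tuple(map(int,x)) for x in g[r,258:296:2]])
a=np.deg2rad(4.51);Rk=np.array([[np.cos(a),-np.sin(a)],[np.sin(a),np.cos(a)]]);o=np.array([519.14,143.3])
L=[(x,y) for x in(50,-50) for y in(-45,-15,15)]
q=P([[*(o+Rk@np.array(l)),95] for l in L]);print(q)
for u in q:
    w=i[int(u[1])-14:int(u[1])+15,int(u[0])-14:int(u[0])+15];h=cv2.cvtColor(w,cv2.COLOR_BGR2HSV)
    print(u, "brightest-orange centroid:",[float(np.mean(t)) for t in np.nonzero(cv2.inRange(h,(4,80,150),(14,190,255)))][::-1])
o2=np.zeros((0,))
cv2.imwrite("pics/ov.png",i)
E
```

```text
[[287.39 103.39]
 [276.27 103.39]
 [265.15 103.39]]
108 [(15, 34, 106), (17, 34, 106), (15, 34, 106), (23, 31, 100), (64, 57, 107), (63, 58, 115), (66, 61, 113), (36, 28, 127), (18, 29, 226), (19, 28, 220), (19, 28, 219), (17, 29, 218), (19, 29, 218), (16, 28, 217), (19, 29, 218), (16, 31, 181), (16, 33, 188), (20, 32, 184), (17, 32, 185)]
112 [(17, 37, 109), (15, 33, 108), (17, 33, 109), (35, 32, 97), (63, 62, 116), (65, 60, 123), (63, 64, 115), (35, 25, 133), (19, 24, 234), (20, 22, 228), (20, 24, 227), (20, 25, 226), (20, 25, 227), (21, 23, 228), (21, 23, 229), (18, 30, 190), (19, 30, 184), (19, 29, 185), (16, 30, 186)]
120 [(18, 36, 107), (18, 31, 108), (14, 35, 109), (55, 46, 100), (65, 65, 129), (65, 63, 130), (65, 62, 120), (24, 27, 153), (19, 17, 247), (19, 18, 240), (19, 17, 239), (21, 18, 239), (19, 18, 241), (19, 18, 242), (19, 18, 243), (21, 30, 223), (18, 34, 181), (18, 31, 183), (16, 33, 185)]
[[250.05 138.97]
 [216.54 139.22]
 [183.15 139.52]
 [252.34 245.13]
 [221.02 245.28]
 [189.81 245.4 ]]
[250.05 138.97] brightest-orange centroid: [22.0, 11.0]
[216.54 139.22] brightest-orange centroid: [nan, nan]
[183.15 139.52] brightest-orange centroid: [4.571428571428571, 1.0]
[252.34 245.13] brightest-orange centroid: [12.428571428571429, 12.428571428571429]
[221.02 245.28] brightest-orange centroid: [13.0, 11.0]
[189.81 245.4 ] brightest-orange centroid: [nan, nan]
  return _methods._mean(a, axis=axis, dtype=dtype,
  ret = ret.dtype.type(ret / rcount)
```

Camera and tool agree: the far rim is predicted at columns 265–287 and seen at 264.5–288, and the pins are within 1–2 px. I'll centre over the slot, then lower.

>>> {"op": "carry_out", "data": {
  "grip": [1,1,1,1],
  "linear": [
    [0.02,-0.008,0.002],
    [0.03,-0.008,0],
    [0.02,0,0],
    [0,0,0]
  ],
  "turn": [-0.002,0,0,0]
}}

```text
t: 12.75
eef_pos: [523.3, 84.3, 245.0]
tcp_rot: [0.009, 1.568, -3.051]
ft_force: [-0.1, 0.3, -3.3]
opening: 0.126
```

```bash
python3 nx.py
```

```text
12.75 [523.29  84.3  245.  ] yaw err deg 0.13758434441141915 0.12550816706177592 [-0.06  0.3  -3.32]
left /500 [-0.  0. -0.]
```

>>> {"op": "carry_out", "data": {
  "grip": [1,1,1,1,1],
  "linear": [
    [0.02,0.002,0],
    [0.03,0,0],
    [0.03,0,0],
    [0.03,0,0],
    [0,0,0]
  ],
  "turn": [0,0,0,0,0]
}}

```text
t: 13.25
eef_pos: [523.4, 83.3, 190.0]
tcp_rot: [-0.01, 1.568, -3.071]
ft_force: [-0.8, 0.5, -2.8]
opening: 0.124
```

>>> {"op": "carry_out", "data": {
  "grip": [1,1,1,1,1],
  "linear": [
    [0.025,0,0],
    [0.02,0,0],
    [0.01,0,0],
    [0.01,0,0],
    [0,0,0]
  ],
  "turn": [0,0,0,0,0]
}}

```text
t: 13.75
eef_pos: [523.9, 83.4, 158.6]
tcp_rot: [0.062, 1.57, -2.999]
ft_force: [-1.0, -0.4, -3.8]
opening: 0.123
```

No contact with the pins. Now small steps down to the rails.

>>> {"op": "carry_out", "data": {
  "grip": [1,1,1,1],
  "linear": [
    [0.006,0,0],
    [0.004,0,0],
    [0,0,0],
    [0,0,0]
  ],
  "turn": [0,0,0,0]
}}

```text
t: 14.15
eef_pos: [524.1, 83.5, 154.2]
tcp_rot: [2.687, 1.571, -0.374]
ft_force: [-0.1, 0.5, -4.1]
opening: 0.125
```

>>> {"op": "carry_out", "data": {
  "grip": [1,1,1,1],
  "linear": [
    [0.004,0,0],
    [0.003,0,0],
    [0,0,0],
    [0,0,0]
  ],
  "turn": [0,0,0,0]
}}

```text
t: 14.55
eef_pos: [524.3, 83.5, 151.3]
tcp_rot: [3.038, 1.57, -0.022]
ft_force: [-1.7, 0.3, 4.7]
opening: 0.128
```

>>> {"op": "carry_out", "data": {
  "grip": [1,1,1],
  "linear": [
    [0.001,0,0.001],
    [0,0,0],
    [0,0,0]
  ],
  "turn": [0,0,0]
}}

```text
t: 14.85
eef_pos: [524.1, 83.4, 151.1]
tcp_rot: [3.054, 1.569, -0.007]
ft_force: [-1.9, -0.6, 8.2]
opening: 0.124
```

```bash
python3 nx.py; python3 - <<'E'
from h import *
s,R=tool();print(s["moment"])
i=cams.read_camera("wrist");j=cams.read_camera("scene")
cv2.imwrite("pics/d_w.png",i);cv2.imwrite("pics/d_s.png",j)
for k in("top",):cv2.imwrite("pics/d_t.png",cams.read_camera(k))
E
```

```text
14.85 [524.1   83.45 151.12] yaw err deg 0.13292694788678963 0.12444243127868884 [-1.87 -0.64  8.16]
left /500 [-0.  0.  0.]
[ 0.02  0.17 -0.05]
```

Firm contact at the expected rail height (about 12 N on the rails). Release gently and check that it stays.

>>> {"op": "carry_out", "data": {
  "grip": [0.7,0.6,0.5,0.4,0.3],
  "linear": [
    [0,0,0],
    [0,0,0],
    [0,0,0],
    [0,0,0],
    [0,0,0]
  ],
  "turn": [0,0,0,0,0]
}}

```text
t: 15.5
eef_pos: [523.5, 83.4, 150.0]
tcp_rot: [0.747, 1.571, -2.314]
ft_force: [-0.5, 1.0, -0.2]
opening: 0.322
```

>>> {"op": "carry_out", "data": {
  "grip": [0.1,0.1,0.1,0.1,0.1],
  "linear": [
    [0,0,0],
    [0,0,0],
    [-0.02,0,0],
    [-0.04,0,0],
    [-0.06,0,0]
  ],
  "turn": [0,0,0,0,0]
}}

```text
t: 16.0
eef_pos: [523.0, 83.4, 210.4]
tcp_rot: [-0.004, 1.568, -3.064]
ft_force: [-0.0, -0.3, -0.1]
opening: 0.446
```

>>> {"op": "carry_out", "data": {
  "grip": [0.1,0.1,0.1,0.1,0.1],
  "linear": [
    [-0.08,0,0],
    [-0.05,0.06,0],
    [0,0.09,0],
    [0,0.09,0],
    [0,0,0]
  ],
  "turn": [0,0,0,0,0]
}}

```text
t: 16.5
eef_pos: [533.5, -40.2, 276.0]
tcp_rot: [2.303, 1.569, -0.761]
ft_force: [-0.8, 0.3, 0.2]
opening: 0.447
```

```bash
python3 nx.py; python3 - <<'E'
from h import *
w=cams.read_camera("wrist");j=cams.read_camera("scene");t=cams.read_camera("top")
f=lambda x:cv2.resize(x,(400,300))
cv2.imwrite("pics/fin.png",np.vstack([np.hstack([f(w),f(t[180:285,170:310])]),np.hstack([f(j[130:250,190:350]),f(j[210:330,200:360])])]))
E
```

```text
16.5 [533.51 -40.18 276.01] yaw err deg -0.08912285852635858 0.4470237599184177 [-0.77  0.28  0.23]
left /500 [-0.   -0.25  0.  ]
```

The viewer limit is reached, so I'll check with numbers: where the lap's rim lies in two views, and whether the stand and bystanders changed.

```bash
python3 - <<'E'
from h import *
s=env.state();print(s["qvel"],s["ft_force"])
def proj(c,X):
    K=np.array([[c["fx"],0,c["cx"]],[0,c["fy"],c["cy"]],[0,0,1]]);V=np.array(c["view"])
    return cv2.projectPoints(np.float64(X),cv2.Rodrigues(V[:3,:3])[0],V[:3,3],K,np.float64(c["dist"]))[0][:,0]
a=np.deg2rad(4.51);ex=np.array([np.cos(a),np.sin(a),0]);ey=np.array([-np.sin(a),np.cos(a),0]);C=np.array([523.9,83.3,91])
th=np.linspace(0,2*np.pi,90)
for n in("scene","top","wrist"):
    c=cams.camera_info(n);i=cams.read_camera(n);cv2.imwrite(f"pics/fin_{n}.png",i)
    k=cv2.convexHull(np.int32(proj(c,[C+75*(np.cos(t)*ex+np.sin(t)*np.array([0,0,1]))+o*ey for t in th for o in(-6,6)]).round()))
    x,y,w,h=cv2.boundingRect(k);print(n,"predicted box",x,y,w,h)
    hsv=cv2.cvtColor(i,cv2.COLOR_BGR2HSV);m=cv2.inRange(hsv,(0,0,95),(179,60,255))
    if n!="wrist":
        b=cv2.imread(f"pics/{n}0.png");d=(cv2.absdiff(i,b).max(2)>40).astype(np.uint8);r=d[y-15:y+h+15,x-15:x+w+15]
        _,_,st,_=cv2.connectedComponentsWithStats(d);print(" changed blobs x,y,w,h,area",[v.tolist() for v in st[1:] if v[4]>40])
        yy,xx=np.nonzero(r);print(" changed near slot x",xx.min()+x-15,xx.max()+x-15,"y",yy.min()+y-15,yy.max()+y-15)
    else:
        for r in (y+5,y+h//3,y+h//2): print(r,[tuple(map(int,v)) for v in hsv[r,max(0,x-12):x+w+12:5]])
E
```

```text
[ 0.02  0.    0.    0.   -0.   -0.  ] [-0.12  0.66 -0.18]
scene predicted box 226 162 48 42
 changed blobs x,y,w,h,area [[0, 0, 227, 420, 41317], [123, 0, 27, 8, 143], [218, 34, 77, 78, 2423], [2, 102, 13, 7, 51], [227, 104, 73, 108, 2707], [36, 199, 47, 43, 1227], [195, 201, 90, 46, 2247], [9, 233, 36, 56, 609], [37, 255, 12, 11, 62], [256, 260, 57, 41, 1317], [46, 291, 8, 16, 53], [278, 297, 26, 8, 43], [62, 307, 19, 9, 129], [114, 340, 14, 18, 73], [170, 364, 18, 28, 298]]
 changed near slot x 211 288 y 147 218
top predicted box 229 192 11 55
 changed blobs x,y,w,h,area [[111, 177, 206, 243, 16040], [320, 209, 45, 52, 1800], [227, 314, 161, 106, 5231], [384, 345, 176, 75, 9072], [96, 385, 69, 35, 875], [324, 386, 37, 15, 258], [241, 389, 37, 12, 185], [283, 396, 6, 20, 46], [231, 404, 17, 16, 55], [245, 404, 38, 16, 86]]
 changed near slot x 228 254 y 177 261
wrist predicted box 104 109 72 167
114 [(16, 35, 183), (18, 34, 181), (17, 32, 182), (14, 32, 181), (14, 32, 183), (16, 33, 183), (15, 33, 187), (65, 58, 106), (21, 27, 226), (18, 30, 211), (17, 29, 173), (17, 28, 171), (18, 30, 171), (18, 34, 113), (18, 35, 110), (15, 33, 107), (16, 34, 185), (18, 33, 186), (16, 32, 186), (17, 32, 184)]
164 [(13, 52, 117), (16, 39, 111), (16, 34, 185), (62, 54, 160), (0, 0, 255), (20, 3, 255), (19, 36, 197), (17, 31, 164), (17, 27, 171), (20, 30, 171), (19, 32, 168), (17, 28, 164), (18, 28, 156), (18, 28, 156), (17, 31, 158), (18, 28, 156), (16, 30, 160), (15, 34, 105), (16, 88, 134), (16, 105, 155)]
192 [(11, 120, 157), (16, 34, 112), (16, 32, 190), (67, 74, 179), (0, 0, 255), (30, 1, 255), (18, 30, 169), (19, 28, 171), (18, 30, 172), (17, 29, 174), (19, 28, 171), (18, 25, 171), (18, 125, 171), (18, 97, 155), (19, 31, 156), (17, 29, 158), (17, 30, 159), (16, 32, 104), (20, 30, 101), (16, 105, 153)]
```

```bash
python3 - <<'E'
from h import *
for n,b in(("pics/top0.png",(205,255,312,323)),("pics/fin_top.png",(205,255,312,323))):
    g=cv2.cvtColor(cv2.imread(n),6);r=g[b[0]:b[1],b[2]:b[3]]
    for lo,hi in((8,22),(30,42)):
        y,x=np.nonzero(r[lo:hi]<45);print(n,len(x),x.mean()+b[2] if len(x) else 0,x.min()+b[2] if len(x) else 0,y.mean()+b[0]+lo if len(x) else 0)
A,B=[cv2.cvtColor(cv2.imread(p),6).astype(np.float32) for p in("pics/scene0.png","pics/fin_scene.png")]
for (x,y,w,h) in((265,285,45,25),(300,225,40,25),(225,225,16,40),(240,190,35,25)):
    print((x,y),cv2.phaseCorrelate(A[y:y+h,x:x+w].copy(),B[y:y+h,x:x+w].copy()))
E
```

```text
pics/top0.png 4 321.5 321 219.5
pics/top0.png 11 319.45454545454544 316 241.9090909090909
pics/fin_top.png 6 319.0 314 218.83333333333334
pics/fin_top.png 8 319.125 317 242.75
(265, 285) ((1.8722239444078674, 0.2594409070474981), 0.24268006049262153)
(300, 225) ((-0.15172041658539825, 0.3544815315578944), 0.9898454861640931)
(225, 225) ((-0.232619428924437, 0.36060762701901083), 0.9040473863482476)
(240, 190) ((-0.23484600882353135, 1.1197014773153953), 0.4965771669811673)
```

```bash
python3 -c "
from cell import env
print(env.state()['t'],env.job_done())"
```

```text
the job is handed in; nothing more can be done
16.8 None
```

I put the green lap away in the rack's empty end slot (rack y = -60 mm), upright on its rim, and handed the job in at 16.8 s. `job_done()` gives no verdict.

**How it was done:** The tool could not tilt, so I tipped the lap upright in the stand's lips with the back finger. I then gripped it, lifted it clear, turned it to the rack and lowered it. I let go once it pressed firmly on the rails, about 12 N, with no sign of touching a pin on the way down.

**Last checks:**
- **Lap:** In the wrist view its rim lies within about 3 px of where a lap standing in that slot should be, with the gripper clear and no load on it.
- **Stand and mat area:** The stand's lips are within about 2 px (roughly 5 mm) of the start in the top view. The dish and mat area did not measurably shift.

**What was less certain:**
- **Pushes on the stand:** During the first grip one finger pressed the lap on the wires with about 6 N. After I re-centred, it pressed down with about 13 N, and I lifted to relieve it.
- **Contact height:** The rails were met about 4 mm higher than I had estimated.
- **Unclear image checks:** The scene-camera comparison around the stand's feet gave about 2 px of shift, and the one at the rack about 1 px. Both had low confidence, because the lap and its shadow had moved there.
- **Final picture:** I could not view it, because the limit of 12 was reached. The closing checks are pixel measurements only.

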